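# Set the large torque driver to 6

## Task

Two torque drivers stand upright in their bench holders. Turn the scale sleeve of the larger one until its white line clicks in at the number 6, then let go. Leave the smaller driver at its setting.

Things in the scene. Friction and masses are not known exactly. Their poses are not given: they have to be found in the camera images.
- large_grip (a point): Larger driver: black upright round sleeve 44 mm wide, 46 tall, over a skirt 60 wide and a fixed scale plate 96 wide, on a fixed grey foot 110x80. Point on the sleeve axis, 103 mm above the worktop (sleeve top 126, skirt top 80). Axes are the fixed holder's: z up, -x front, +x back (clamp screw). Plate numbers 0-8, 24 deg apart, clockwise from above: 4 at the front, 6 is 48 deg from -x towards +y.
- large_sleeve (a joint): Sleeve turn in rad, clockwise from above, 0.419 per number: 0 at 0, 6 at 2.513, stops at 0 and 8. Begins at 3, 4 or 5, rarely between two. The white line on its top, side and skirt (one side only) points 276 deg minus this, counter-clockwise from the holder's +x. Clicks at each number: about 0.07 N m to turn over; let go within 8 deg of one it falls in. Round: grip from above at any angle.
- small_grip (a point): Smaller driver, same form at two thirds of the size: sleeve 30 mm wide, 30 tall, scale plate 65 wide, fixed foot 75x54. Point on its sleeve axis, half-way up, 83 mm above the worktop (top 98); axes of its holder. The two drivers stand left and right, about 0.3 to 0.5 m apart; which is where varies. Leave it alone.
- small_sleeve (a joint): Turn of the smaller driver's sleeve in rad, same scale and clicks; it stands at the number 2 (0.838) and must stay there.
Things that resemble listed ones, but are neither listed nor needed, are in the scene too. What is shaped like the part that bears large_grip but red is not meant.

How it is judged (in metres and radians):
At the end, for the whole second after the job is handed in: The larger driver's sleeve is at rest with its white line at the number 6 (within 10 degrees), and the smaller driver's sleeve is still at 2 (within 13 degrees) (value of joint large_sleeve between 2.333 and 2.693 rad and velocity of joint large_sleeve between -0.1 and 0.1 rad/s and value of joint small_sleeve between 0.6 and 1.08 rad); the robot touches nothing.
It fails at once if the smaller driver's setting is changed (its sleeve turned more than about 13 degrees) (value of joint small_sleeve below 0.6 rad or value of joint small_sleeve above 1.08 rad).
It also fails if it takes over 35 s, if anything falls off the work surface, if the arm or the gripper's body presses on something with over 40 N, if the wrist force passes 120 N, or if a joint passes its speed limit or range.

## Robot

A 6-joint arm with a two-finger parallel gripper is mounted at the origin on a cart in front of the work surface, level with it; the furniture and walls round the work are solid. World frame = base frame: x ahead of the robot, y to its left, z up, the work surface at z = 0. Lengths are in mm, angles in degrees, forces in N, time in s.
With the tool pointing down it reaches from about 275 to 775 mm from the base axis. Payload 14.6 kg.
Tool frame: the origin (TCP) lies midway between the tips of the shut fingers; the grasp point (between the pads) lies manip.grasp_offset behind it (manip.grasp_offset is the distance from the TCP to the grasp point, in mm); z points along the fingers, x is the direction in which the jaws open and shut, and the axes are right-handed (so a half turn about z gives the same grasp; the last joint's range is limited). The gripper opens to 85 mm and grips with 20 to 120 N. Pads are 22 mm wide; open, the fingers measure 114 mm over their backs; the gripper's body (76 mm by 85 mm) begins 54 mm behind the grasp point. The pads swing forward as they close: fully open they stand 13 mm farther back than shut.
Start: joints at [60.373, 15.075, -2.767, 72.158, 0, 81.102], TCP at [185.833, 491.014, 231.278] pointing down, gripper open.
Joint ranges: [-151.79, 151.79], [-50.71, 97.33], [-67.44, 78.34], [-121.81, 120.89], [-77.56, 73.72], [-180, 180]. Speed limits (degrees/s): [108.29, 108.29, 147.25, 159.86, 180, 180].

## Interface

Orientations are given as a 3x3 rotation matrix whose columns are the frame's x, y, z axes.
In Python, from plant import manip, eyes, job, search_frame, cut_out, mark_of gives the robot as it stands.
- The arm moves only by the tool carry_out, never from a script. Its argument "deltas" is a list of rows, each a list of 7 numbers: the shift along the tool's x, y, z in m, then the turn, a rotation vector about the tool's x, y, z in degrees, then the closure in counts, from 0 (fully open) to 255 (shut). In form: [[x, y, z, ax, ay, az, fingers], ...]. A call has 1 to 10 rows; each row is the pose to reach, as a shift and turn from the pose commanded when the call began, along the tool's axes at that moment; what a row does not reach only later rows make up. A row lasts 1/8 s, in which the tool goes at most 62.5 mm and 10.7 degrees, less where a joint would pass 70% of its speed; a pose out of reach is approached as far as the arm can. A call with a gripper value outside its range is refused whole. The fingers move at their own pace and stop on an object; "grip_force" is the grip in N (left out, the last holds). Time passes only in rows, so rows that repeat a pose let the fingers close. It gives the time, the measured TCP pose, the force and the opening at its end, in the units of the state.
- manip.get_state(): the state, without advancing time (a new reading comes with each control period).
- eyes.grab_frame(name): name is "side" or "top"; returns the picture (420x560x3 uint8, red, green, blue); there is no depth.
- eyes.camera_params(name): a dict with "fx", "fy", "cx", "cy" (pixels), "D" ([k1, k2, p1, p2, k3] as OpenCV has them; the pictures are not rectified), "rvec" (rotation vector, rad) and "tvec" (3), from world to camera coordinates, as OpenCV has them. Camera axes: x right, y down, z forward; pixel columns grow to the right and rows downward; lengths in mm; the calibration is good to about 2 mm. A picture is of the moment at which its call begins. camera_params takes no time and is no camera call.
- job.finish_job(): hands the job in, once; it reports no verdict.
Trained networks look in the newest picture that a camera, given by its name, has taken for a name from the list of things; names that differ only in an ending like _2 or _b are one class to them, and where a whole thing is asked for, a point or a joint stands for the part that bears it (a point fixed in the world has none). Each returns a list of dicts, best first, with "confidence" (0 to 1); they miss things now and then, are a little off and sometimes report something else, mostly with a low value. They report only what shows in the picture. A call takes as long as a camera call. They do not tell look-alikes from the thing itself.
- search_frame(label, camera): "at" ([x, y, z] in mm, in the coordinates of the camera as it stood for that picture, good to about 4 mm: the middle of the surface that is visible of it).
- cut_out(label, camera): "region" (420x560 bool, what is visible of it).
- mark_of(label, camera): "at" ([x, y, z] in mm, in the coordinates of the camera as it stood for that picture, good to about 4 mm: a listed point, or the origin of a listed thing).
The state is a dict: "time_s": time; "q": joint angles; "dq": joint speeds; "effort": joint torques, N m; "eef_pos": TCP position; "tool_rot": TCP orientation; "force": force on the tool from outside, world axes, zero at the start; "wrist_torque": the same for the moment, N m; "opening": finger opening in mm.
Only numpy, scipy, OpenCV 4.12 (cv2) and the standard library are available. Lean on these libraries where they do the work, as an engineer would, in place of code of your own. Each camera call takes 0.05 s, during which the arm holds its last target.

## Working session

There is one attempt and no reset: what is moved stays moved. The work goes in short steps, Python scripts to look and compute and a tool call to move; the robot and the scene stay as the last step left them, time stands still between calls to the robot, and variables do not carry over. Pictures are saved under pics/ and viewed, and the job is handed in when it is done.

Besides the shell and the picture viewer there is one more tool, called after "Emit:" in YAML: its name, and indented under it one key for each argument. carry_out: Moves the arm, as the interface text tells. Its arguments: {"type":"object","properties":{"deltas":{"type":"array"},"grip_force":{"type":"number"}},"required":["deltas"]}

```bash
mkdir -p pics; ls; cat > h.py <<'E'
import numpy as np, cv2
from plant import manip, eyes, job, search_frame, cut_out, mark_of
def cam(n):
    p=eyes.camera_params(n);K=np.array([[p['fx'],0,p['cx']],[0,p['fy'],p['cy']],[0,0,1.]])
    r=np.array(p['rvec'],float).reshape(3);t=np.array(p['tvec'],float).reshape(3)
    return K,np.array(p['D'],float),r,t
def c2w(n,P):
    K,D,r,t=cam(n);R=cv2.Rodrigues(r)[0];return R.T@(np.array(P,float)-t)
def proj(n,P):
    K,D,r,t=cam(n);return cv2.projectPoints(np.array(P,float).reshape(-1,1,3),r,t,K,D)[0].reshape(-1,2)
def atz(n,uv,z):
    K,D,r,t=cam(n);R=cv2.Rodrigues(r)[0]
    q=cv2.undistortPoints(np.array(uv,float).reshape(-1,1,2),K,D).reshape(-1,2)
    d=np.c_[q,np.ones(len(q))]@R;o=-R.T@t
    return o+d*((z-o[2])/d[:,2])[:,None]
def save(f,im): cv2.imwrite('pics/'+f,im[:,:,::-1])
E
python3 - <<'E'
from h import *
print(manip.grasp_offset, manip.get_state())
for n in ('top','side'):
    save(n+'0.png',eyes.grab_frame(n))
    for l in ('large_grip','small_grip'):
        for d in mark_of(l,n): 
            w=c2w(n,d['at']);print(n,l,round(d['confidence'],2),w.round(1),proj(n,w).round(0))
    K,D,r,t=cam(n);print(n,(-cv2.Rodrigues(r)[0].T@t).round())
E
```

```text
pics
18.700000000000003 {'time_s': 0.0, 'q': array([ 6.03719352e+01,  1.50971215e+01, -2.80409215e+00,  7.21578857e+01,
       -2.22154210e-04,  8.11022125e+01]), 'dq': array([-0.0416777 ,  0.00266195, -0.06396325, -0.04100024,  0.05824014,
        0.0050207 ]), 'effort': array([-1.63729499e-03, -6.37622023e+01,  3.84557998e+01,  1.36353125e-02,
       -1.23933642e-04, -6.09236523e-06]), 'eef_pos': array([185.69950337, 490.76571639, 230.83848303]), 'tool_rot': array([[ 3.53968859e-01,  9.35257072e-01, -5.06558917e-04],
       [ 9.35256653e-01, -3.53969187e-01, -8.98531832e-04],
       [-1.01966450e-03, -1.55710310e-04, -9.99999468e-01]]), 'force': array([-0.03669916,  0.35045984,  0.58717309]), 'wrist_torque': array([-0.08295556,  0.0468176 ,  0.02193707]), 'opening': 85.4495431568004}
top large_grip 0.69 [ 359.2 -161.1  108.4] [[382. 253.]]
top large_grip 0.62 [486.1 207.3 101. ] [[178. 185.]]
top small_grip 0.97 [ 510.4 -169.1   81.6] [[380. 173.]]
top [291.  21. 947.]
side large_grip 0.82 [489.2 209.6 107.8] [[281. 171.]]
side large_grip 0.82 [ 356.8 -156.4  104.2] [[270. 240.]]
side small_grip 0.91 [ 503.6 -172.6   85.4] [[350. 241.]]
side [ 201. -742.  416.]
```

View pics/top0.png

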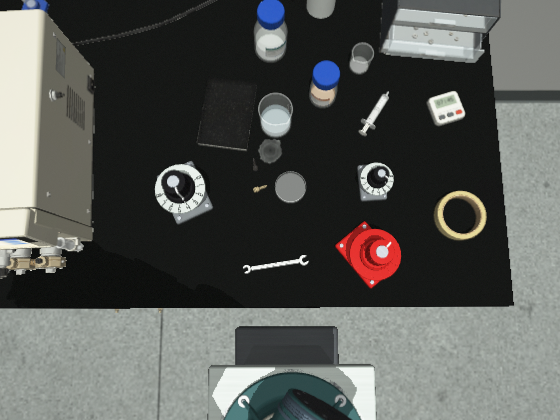

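View pics/side0.png

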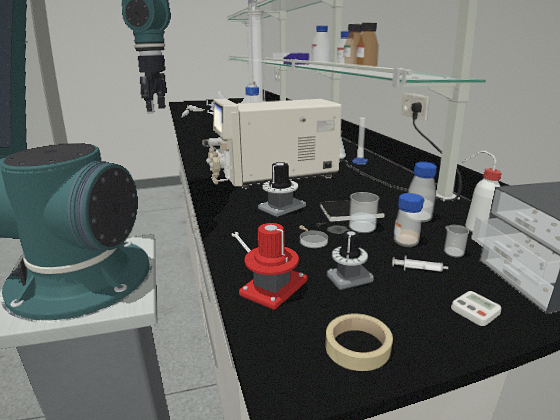

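```bash
python3 - <<'E'
import cv2,numpy as np
a=cv2.imread('pics/top0.png');
f=lambda u,v,r:cv2.resize(a[v-r:v+r,u-r:u+r],(390,390),interpolation=cv2.INTER_CUBIC)
cv2.imwrite('pics/c0.png',np.hstack([f(178,190,42),f(382,255,42)]))
E
```

```text
(no output)
```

View pics/c0.png

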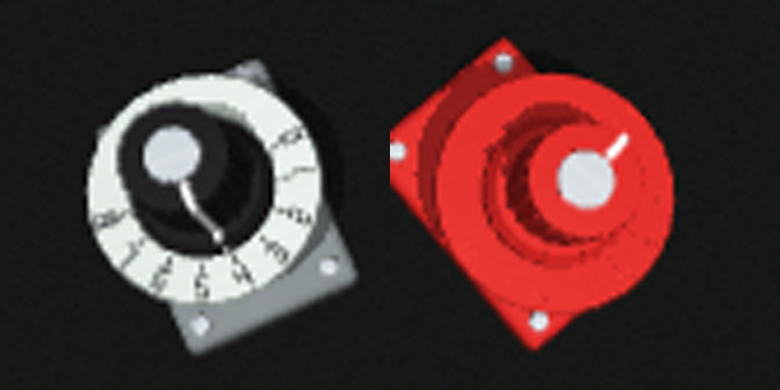

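The candidates for the wanted driver are black at top (178,185), red look-alike at (382,253) and the small driver at (380,175). I choose the black one: its sleeve is black, its plate is large and white, and it stands about 0.38 m from the small driver. Its line points to about 4 to 5, so next I measure the axis, yaw and line angle.

```bash
cat > fit.py <<'E'
from h import *
from scipy.optimize import least_squares
im=cv2.imread('pics/top0.png')
o=np.array([178-42,190-42.]);s=84/390
cr=lambda u,v:o+s*np.array([u,v])-0.4
# plate edge: bright, low-saturation mask, contour hull ellipse
g=im.astype(int);m=((g.min(2)>170)).astype(np.uint8);
box=np.zeros_like(m);box[150:225,145:220]=1;m*=box
cs=cv2.findContours(m,cv2.RETR_EXTERNAL,cv2.CHAIN_APPROX_NONE)[0];c=max(cs,key=cv2.contourArea)
e=cv2.fitEllipse(cv2.convexHull(c));print('plate ellipse',e)
for z in (60,65,70,75):
    w=atz('top',[e[0]],z)[0]
    r=[np.linalg.norm(atz('top',[[e[0][0]+e[1][0]/2,e[0][1]]],z)[0]-w)]
    print(z,w.round(1),np.round(r,1))
print('cap z126',atz('top',[cr(172,155)],126).round(1))
a=atz('top',[cr(172,155)],126)[0][:2]
nums={0:(290,140),1:(295,172),2:(293,213),3:(275,252),4:(241,275),5:(202,287),6:(160,282),7:(132,255),8:(107,218)}
for z in (66,):
  c0=atz('top',[e[0]],z)[0][:2]
  for k,v in nums.items():
    w=atz('top',[cr(*v)],z)[0][:2]-c0
    ang=np.degrees(np.arctan2(w[1],w[0]))
    print(k,round(np.linalg.norm(w),1),'yaw',round((ang-(276-24*k)+180)%360-180,1))
for v,z in (((218,237),80),((187,185),126)):
  for c0 in (a,c0):
    w=atz('top',[cr(*v)],z)[0][:2]-c0
    print('line',z,np.linalg.norm(w).round(1),np.degrees(np.arctan2(w[1],w[0])).round(1))
h=[atz('top',[cr(*p)],12)[0] for p in ((202,325),(328,266))]
d=h[0]-h[1];print('foot yaw',np.degrees(np.arctan2(d[1],d[0]))-90,np.linalg.norm(d))
E
python3 fit.py
python3 - <<'E'
import cv2
a=cv2.imread('pics/side0.png')[150:220,245:315]
cv2.imwrite('pics/c1.png',cv2.resize(a,(560,560),interpolation=cv2.INTER_CUBIC))
E
```

```text
plate ellipse ((179.46957397460938, 188.29837036132812), (48.0913200378418, 49.991085052490234), 61.6750373840332)
60 [488.3 213.2  60. ] [46.3]
65 [487.2 212.1  65. ] [46.]
70 [486.1 211.   70. ] [45.7]
75 [485.  209.9  75. ] [45.5]
cap z126 [[487.1 211.5 126. ]]
0 40.5 yaw 24.4
1 38.0 yaw 28.5
2 38.4 yaw 26.5
3 40.1 yaw 24.6
4 39.6 yaw 24.6
5 40.9 yaw 25.0
6 42.2 yaw 24.9
7 39.5 yaw 26.1
8 41.1 yaw 23.0
line 80 24.8 -158.4
line 80 24.8 -157.6
line 126 13.4 -152.4
line 126 13.5 -150.8
foot yaw 25.47693047870301 59.5887626958213
```

View pics/c1.png

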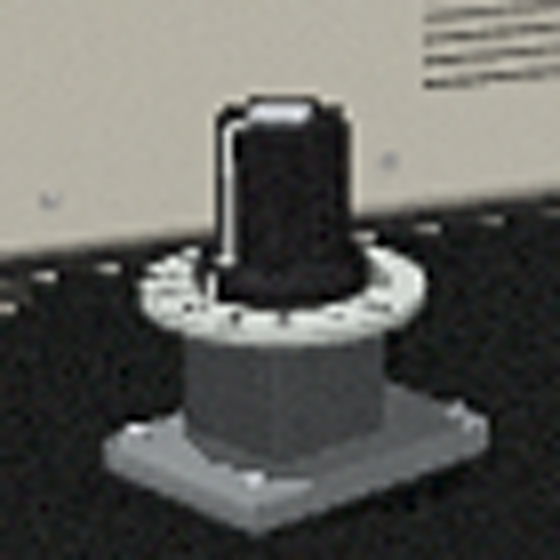

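The top and side crops agree. The cap is at top (173,181), the axis is at (487,211), holder yaw is 25°, and the line points to about −157° where number 4 should be −155°. So it stands at 4 and needs +48° clockwise, which is + about tool z. I'll approach around the cabinet.

Emit:
carry_out:
  deltas:
    - [-0.048, 0.023, 0, 0, 0, 0, 0]
    - [-0.097, 0.047, 0, 0, 0, 0, 0]
    - [-0.146, 0.07, 0, 0, 0, 0, 0]
    - [-0.168, 0.114, 0, 0, 0, 0, 0]
    - [-0.19, 0.158, 0, 0, 0, 0, 0]
    - [-0.213, 0.203, 0, 0, 0, 0, 0]
    - [-0.199, 0.247, 0, 0, 0, 0, 0]
    - [-0.184, 0.292, 0, 0, 0, 0, 0]
    - [-0.17, 0.336, 0, 0, 0, 0, 0]
    - [-0.155, 0.381, 0, 0, 0, 0, 0]
  grip_force: 40

```text
time_s: 1.55
eef_pos: [488.8, 210.9, 231.2]
tool_rot: [[0.354, 0.935, 0.0], [0.935, -0.354, 0.0], [0.0, 0.0, -1.0]]
force: [-0.7, 0.1, 0.6]
opening: 85.1
```

Emit:
carry_out:
  deltas:
    - [0, 0, 0.03, 0, 0, 0, 0]
    - [0, 0, 0.065, 0, 0, 0, 0]

```text
time_s: 1.8
eef_pos: [488.1, 211.1, 165.4]
tool_rot: [[0.354, 0.935, 0.001], [0.935, -0.354, 0.0], [0.0, 0.001, -1.0]]
force: [0.5, -0.3, -0.3]
opening: 85.5
```

```bash
python3 - <<'E'
from h import *
print(manip.get_state()['eef_pos'],manip.get_state()['q'])
for n in('side','top'):
  save(n+'1.png',eyes.grab_frame(n))
a=cv2.imread('pics/side1.png')[100:240,200:360];b=cv2.imread('pics/top1.png')[100:240,100:260]
cv2.imwrite('pics/c2.png',np.hstack([cv2.resize(x,(400,350)) for x in(a,b)]))
E
```

```text
[488.07781999 211.10466712 165.40713424] [ 1.46066556e+01  1.73542272e+01 -9.93153951e+00  6.26758037e+01
 -5.19345176e-04  3.53666945e+01]
```

View pics/c2.png

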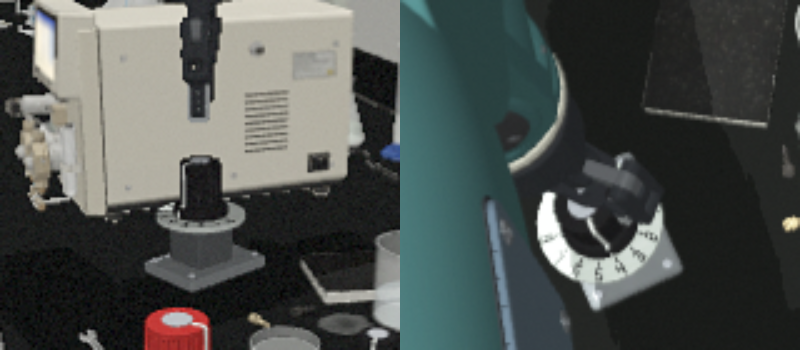

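The gripper sits centred over the sleeve in both views (sleeve at side crop (200,185)). I'll lower and close.

Emit:
carry_out:
  deltas:
    - [0, 0, 0.03, 0, 0, 0, 0]
    - [0, 0, 0.06, 0, 0, 0, 0]
    - [0, 0, 0.078, 0, 0, 0, 0]
    - [0, 0, 0.078, 0, 0, 0, 0]
    - [0, 0, 0.078, 0, 0, 0, 60]
    - [0, 0, 0.078, 0, 0, 0, 110]
    - [0, 0, 0.078, 0, 0, 0, 160]
    - [0, 0, 0.078, 0, 0, 0, 255]
    - [0, 0, 0.078, 0, 0, 0, 255]
    - [0, 0, 0.078, 0, 0, 0, 255]
  grip_force: 40

```text
time_s: 3.15
eef_pos: [487.7, 211.0, 89.4]
tool_rot: [[0.354, 0.935, 0.002], [0.935, -0.354, -0.0], [0.0, 0.002, -1.0]]
force: [-2.3, -1.9, 10.1]
opening: 42.9
```

Emit:
carry_out:
  deltas:
    - [0, 0, 0, 0, 0, 8, 255]
    - [0, 0, 0, 0, 0, 16, 255]
    - [0, 0, 0, 0, 0, 24, 255]
    - [0, 0, 0, 0, 0, 32, 255]
    - [0, 0, 0, 0, 0, 40, 255]
    - [0, 0, 0, 0, 0, 48, 255]
    - [0, 0, 0, 0, 0, 48, 255]
    - [0, 0, 0, 0, 0, 48, 255]

```text
time_s: 4.15
eef_pos: [486.8, 210.1, 89.4]
tool_rot: [[0.932, 0.362, 0.0], [0.362, -0.932, -0.002], [-0.001, 0.002, -1.0]]
force: [-8.3, -10.2, 17.1]
opening: 43.0
```

```bash
python3 - <<'E'
from h import *
s=manip.get_state();print(s['q'],s['wrist_torque'],s['tool_rot'])
for n in('side','top'):
  save(n+'2.png',eyes.grab_frame(n))
a=cv2.imread('pics/side2.png')[130:220,235:325];b=cv2.imread('pics/top2.png')[145:235,135:225]
cv2.imwrite('pics/c3.png',np.hstack([cv2.resize(x,(400,400),interpolation=2) for x in(a,b)]))
E
```

```text
[ 14.60717867  20.46192006 -18.00127699  51.568591    -0.12501829
  83.36694051] [-1.98633191  1.54217606  0.03650413] [[ 9.32069393e-01  3.62279791e-01  1.34024160e-05]
 [ 3.62278901e-01 -9.32067020e-01 -2.25136880e-03]
 [-8.03133470e-04  2.10328737e-03 -9.99997466e-01]]
```

View pics/c3.png

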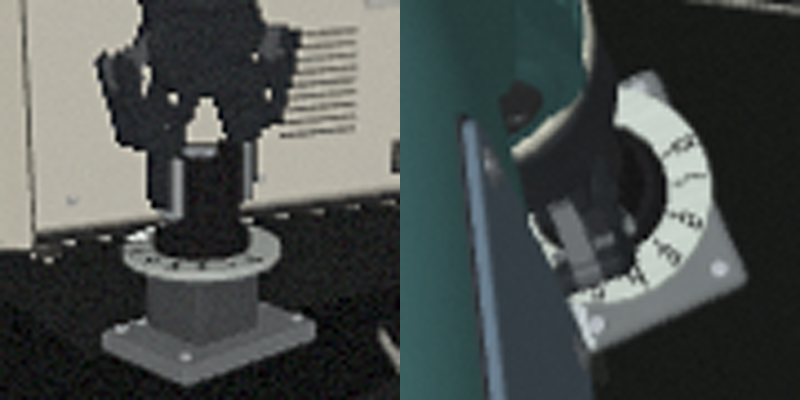

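The line is hidden by the fingers in both views. I'll open, lift straight up and pull back to look.

Emit:
carry_out:
  deltas:
    - [0, 0, 0, 0, 0, 0, 180]
    - [0, 0, 0, 0, 0, 0, 60]
    - [0, 0, 0, 0, 0, 0, 0]
    - [0, 0, 0, 0, 0, 0, 0]
    - [0, 0, 0, 0, 0, 0, 0]
    - [0, 0, -0.02, 0, 0, 0, 0]
    - [0, 0, -0.05, 0, 0, 0, 0]
    - [0, 0, -0.09, 0, 0, 0, 0]
    - [0, 0, -0.14, 0, 0, 0, 0]

```text
time_s: 5.38
eef_pos: [486.8, 211.1, 229.2]
tool_rot: [[0.932, 0.363, -0.001], [0.363, -0.932, -0.0], [-0.001, -0.0, -1.0]]
force: [0.9, 0.4, -0.5]
opening: 85.6
```

Emit:
carry_out:
  deltas:
    - [-0.05, 0, 0, 0, 0, 0, 0]
    - [-0.1, 0, 0, 0, 0, 0, 0]
    - [-0.15, 0, 0, 0, 0, 0, 0]
    - [-0.2, 0, 0, 0, 0, 0, 0]
    - [-0.2, -0.03, 0, 0, 0, 0, 0]
    - [-0.2, -0.03, 0, 0, 0, 0, 0]

```text
time_s: 6.12
eef_pos: [289.4, 167.3, 228.5]
tool_rot: [[0.931, 0.364, 0.001], [0.364, -0.931, 0.0], [0.001, -0.0, -1.0]]
force: [-0.7, 0.6, -0.2]
opening: 85.3
```

```bash
python3 - <<'E'
from h import *
s=manip.get_state();print(s['eef_pos'],s['force'],s['opening'],s['time_s'])
for n in('side','top'):
  save(n+'3.png',eyes.grab_frame(n))
a=cv2.imread('pics/side3.png')[145:225,240:320];b=cv2.imread('pics/top3.png')
cv2.imwrite('pics/c4.png',np.hstack([cv2.resize(x,(400,400),interpolation=2) for x in(a,b[148:232,136:220])]))
c=b[140:210,345:415];cv2.imwrite('pics/c5.png',cv2.resize(c,(400,400),interpolation=2))
E
```

```text
[289.3803372  167.26228952 228.54591188] [-0.66792108  0.61968496 -0.21338112] 85.32148048462254 6.125
```

View pics/c4.png

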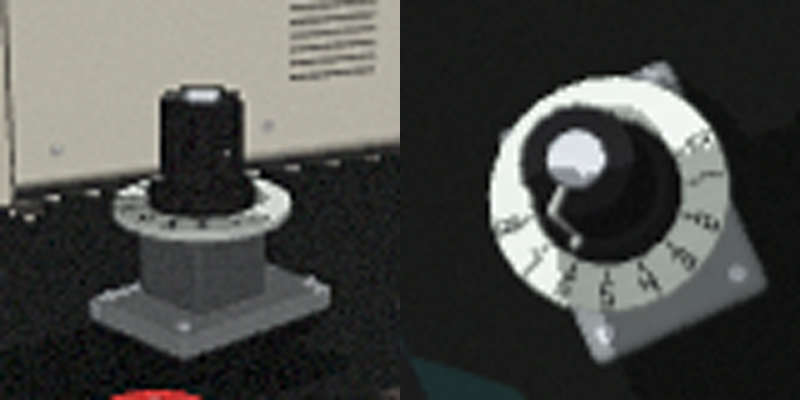

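View pics/top3.png

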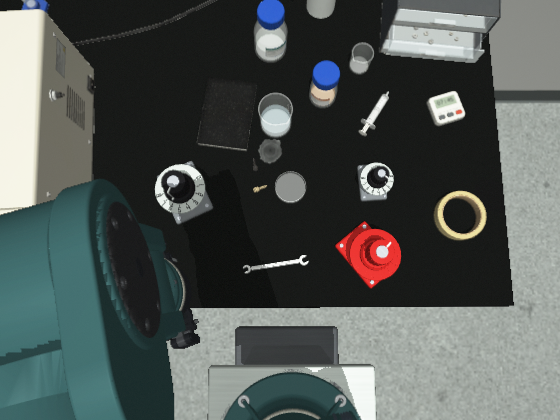

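The skirt end of the line lies at the crop pixel (575,240), right by the "6". I'll check its angle numerically, and compare the small driver before and after.

```bash
python3 - <<'E'
from h import *
o=np.array([136,148.]);s=84/400
for z,v in((80,(175,241)),(126,(163,187)),(126,(152,215))):
    w=atz('top',[o+s*np.array(v)-.4],z)[0][:2]-[487,211.3];a=np.degrees(np.arctan2(w[1],w[0]))
    print(z,np.linalg.norm(w).round(1),a.round(1),'number',((25+276-a)%360/24).round(2))
for k in (5,6,7):
    t=np.radians(301-24*k);print(k,((proj('top',[[487+r*np.cos(t),211.3+r*np.sin(t),z] for r,z in((25,80),(22,126))])+.4-o)/s).round())
a=cv2.imread('pics/top0.png')[140:210,345:415].astype(int);b=cv2.imread('pics/top3.png')[140:210,345:415].astype(int)
print('small diff',abs(a-b).mean(),np.percentile(abs(a-b),99.5))
E
```

```text
80 24.3 155.1 number 6.08
126 11.7 155.6 number 6.06
126 23.0 158.2 number 5.95
5 [[202. 248.]
 [176. 217.]]
6 [[176. 243.]
 [152. 212.]]
7 [[155. 229.]
 [132. 198.]]
small diff 3.058095238095238 11.0
```

The line reads 6.0 ± 0.1 at three points along it, and the small driver is unchanged. The robot is clear of everything, so I'll hand in.

```bash
python3 - <<'E'
from h import *
print(job.finish_job())
E
```

```text
the job is handed in; nothing more can be done
None
```

The larger driver now stands at 6. I gripped its black sleeve from above, turned it 48° clockwise from 4, let go and moved the arm clear, then handed the job in at about 6.2 s.

- **Large sleeve:** in the last top picture the white line reads 6.08, 6.06 and 5.95 at three points along it, so it is clicked in at 6.
- **Side view:** this camera could not see the line after the turn, so only the top view confirms the setting.
- **Small driver:** the pictures before and after show no change. I did not go near it.
- **Arm:** it was clear of everything, with about 1 N on the tool. While gripping and turning it read up to about 22 N, well under the limits.

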